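# Load a tube rack past the sprung gate of an autosampler lane

## Task

Load the blue tube rack into the autosampler: with one fingertip push the orange finger rail outwards to swing the gate up and hold it open, and keep holding it while another finger pushes the rack along the lane, past the gate, until it is home against the black end stop. Then let the gate swing shut behind the rack. Only push: do not lift the rack or let the gate touch it, and leave the other things on the bench and deck where they stand.

Things in the scene. Friction and masses are not known exactly. Their poses are not given: they have to be found in the camera images.
- loader: Fixed loading lane of an autosampler. Origin on the bench, below the gate blade, at mid-lane. x: along the lane, inwards (pushing direction); y: across, to the finger rail's side; z up. Lane floor 8 mm above the bench, 66 mm wide (y -33 to 33), x -185 to 92 mm, between white walls 4 mm thick, tops 20 mm above the bench. Aluminium deck 8 mm high, y -115 to 75 mm.
- gate (a joint): Gate angle (rad): 0 shut, 1.3 open at its stop. Turns on a shaft (8 mm thick) along the lane at loader y 54, 16 mm above the bench. A spring shuts it when let go; holding it open at the rail takes 3 to 7 N. Push the rail sideways, away from the lane (loader +y), to open it. The rack and its tubes pass freely from about 1.1 rad on.
- rail (a point): Middle (loader x -75) of the orange finger rail: a bar 8 mm thick parallel to the lane, loader x -186 to 36 mm, bent down to the shaft at both ends, free between. Moves with the gate at radius 36 mm: shut at loader y 42, 50 mm above the bench; at 1.2 rad at y 81, 40 mm high. A finger standing on its lane side (tip above walls and shaft) can push it out and slide along it.
- blade_tip (a point): Free end of the orange gate blade, part of the gate, 4 mm thick at loader x 0. Shut, the blade bars the rail-side half of the lane, loader y 2 to 46 mm, 12 to 28 mm above the bench, and stops the rack. Opening swings it up and over to the rail's side; at 1.2 rad its end is at y about 31 to 39 mm and at most 70 mm above the bench.
- rack_home (a point): Where the centre of the rack's underside lies when home: loader x 52, y 0, 8 mm above the bench. The black end stop's face is then against the rack (loader x 92 mm, top 38 mm above the bench). The white analyser housing, 150 mm tall and more, starts at loader x 115 mm.
- rack: Blue tube rack in the outer part of the lane: 80 mm along the lane (its x), 60 mm across (its y), 45 mm tall, 58 mm to the tops of its caps (yellow, white, green). About 0.18 kg, loose. To be pushed on its flat rear end plate, at rack x -40 mm. Origin at the centre of its underside, z up.
- deck_jar: Bystander: small amber jar, 40 mm across, 55 mm tall, standing on the loader's deck on the far side of the lane from the rail. Origin at the centre of its underside.
- cap_cup: Bystander: white plastic cup, 44 mm across, 40 mm tall, on the loader's deck on the far side of the lane from the rail. Origin at the centre of its underside.
- wash_bottle: Bystander: white wash bottle with green cap, 60 mm across, 160 mm tall, on the bench. Origin at the centre of its underside.
- reagent: Bystander: amber bottle with blue cap, 72 mm across, 130 mm tall, on the bench. Origin at the centre of its underside.
- beaker: Bystander: clear beaker, 72 mm across, 90 mm tall, on the bench. Origin at the centre of its underside.
- tip_box: Bystander: yellow pipette tip box with clear lid, 122 x 82 x 63 mm, on the bench. Origin at the centre of its underside.
- spare_rack: Bystander: small orange tube rack, 100 x 45 x 40 mm (66 mm with its white-capped tubes), on the bench. Origin at the centre of its underside.

How it is judged:
By the outcome, as a careful person would: the job done as asked, in the order asked, and still so for the second after the job is handed in, with the robot touching nothing.
It also fails if it takes over 48 s, if anything falls off the work surface, if the arm or the gripper's body presses on something with over 40 N, if the wrist force passes 120 N, or if a joint passes its speed limit or range.

## Robot

A 6-joint arm with a two-finger parallel gripper is mounted at the origin on the work surface. World frame = base frame: x ahead of the robot, y to its left, z up, the work surface at z = 0. Lengths are in mm, angles in rad, forces in N, time in s.
With the tool pointing down it reaches from about 400 to 925 mm from the base axis. Payload 12.5 kg.
Tool frame: the origin (TCP) lies on the front face of the gripper's body, between the roots of the fingers; the fingertips stand 78 mm ahead of it and the grasp point (between the pads) lies 59 mm ahead of it (env.nose_length is the distance from the TCP to the fingertips, in mm); z points along the fingers, y is the line along which they close (so a half turn about z gives the same grasp; the last joint's range is limited). The gripper opens to 95 mm and grips with 3 to 60 N. Pads are 20 mm wide; open, the fingers measure 119 mm over their backs; the gripper's body (75 mm by 180 mm) begins 59 mm behind the grasp point.
Start: joints at [-1.305, 0.491, 1.559, -0, 1.092, -0.106], TCP at [227.08, -582.299, 292.261] pointing down, gripper open.
Joint ranges: [-3.1, 3.1], [-0.84, 2.19], [0.05, 2.79], [-1.13, 4.28], [0.06, 2.93], [-2.69, 2.69]. Speed limits (rad/s): [2.22, 2.22, 2.79, 3.14, 3.14, 3.14].

## Interface

Orientations are given as [roll, pitch, yaw] about the fixed x, y, z axes, in that order (R = Rz(yaw) Ry(pitch) Rx(roll)).
In Python, from cell import env gives the robot as it stands.
- The arm moves only by the tool jog_arm, never from a script. Its argument "motion" is a list of rows, each a list of 7 numbers: the turn, a rotation vector about the tool's x, y, z in degrees, then the shift along the tool's x, y, z in mm, then the finger opening in mm, from 0 to 95.1. In form: [[wx, wy, wz, x, y, z, hand], ...]. A call has 1 to 10 rows; each row shifts and turns the commanded pose from where the row before left it, along the tool's axes as they then stand; what a row does not reach is not made up. A row lasts 1/8 s, in which the tool goes at most 62.5 mm and 10.7 degrees, less where a joint would pass 70% of its speed; a pose out of reach is approached as far as the arm can. A call is refused whole if a number of a shift passes 62.5 or a number of a turn 10.7, either way. A call with a gripper value outside its range is refused whole. The fingers move at their own pace and stop on an object; the grip force is fixed at half the most. Time passes only in rows, so rows that do not move let the fingers close. It gives the time, the measured TCP pose, the force, the opening and the grip force at its end, in the units of the state.
- env.state(): the state, without advancing time (a new reading comes with each control period).
- env.read_camera(name): name is "scene" or "top"; returns a dict with "color" (420x560x3 uint8, red, green, blue), "z_map" (420x560 float32, mm along the optical axis (not along the pixel's ray), 0 where there is no reading), "camera_matrix" (3x3 intrinsics, pixels), "k1" (the pictures are not rectified: a ray, as slopes to the right and down, at radius r is drawn at 1 + k1 r^2 times it, then the intrinsics apply), "world_to_cam" (4x4, takes a point from world to camera coordinates). Camera axes: x right, y up, looking along -z (the intrinsics and any distortion apply to the point x, -y, -z); pixel columns grow to the right and rows downward; lengths in mm; the calibration is good to about 2 mm. A picture is of the moment at which its call begins.
- env.job_done(): hands the job in; it is judged then, once.
Trained networks look in the newest picture that a camera, given by its name, has taken for a name from the list of things; names that differ only in an ending like _2 or _b are one class to them, and where a whole thing is asked for, a point or a joint stands for the part that bears it (a point fixed in the world has none). Each returns a list of dicts, best first, with "score" (0 to 1); they miss things now and then, are a little off and sometimes report something else, mostly with a low value. They report only what shows in the picture. A call takes as long as a camera call.
- env.recognise(camera, thing): "location" ([column, row] in pixels, amid what is visible of it).
The state is a dict: "t": time; "joints": joint angles; "qvel": joint speeds; "tau": joint torques, N m; "eef_pos": TCP position; "tcp_rot": TCP orientation; "ft_force": force on the tool from outside, world axes, zero at the start; "moment": the same for the moment, N m; "opening": opening from 0.0 (shut) to 1.0 (fully open); "grip_force": force on a finger pad.
Only numpy, scipy, OpenCV 4.12 (cv2) and the standard library are available. Lean on these libraries where they do the work, as an engineer would, in place of code of your own. Each camera call takes 0.05 s, during which the arm holds its last target. There are 200 camera calls.

## Working session

There is one attempt and no reset: what is moved stays moved. The work goes in short steps, Python scripts to look and compute and a tool call to move; the robot and the scene stay as the last step left them, time stands still between calls to the robot, and variables do not carry over. Pictures are saved under pics/ and viewed, at most 11 in all, crops included, and the job is handed in when it is done.

Besides the shell and the picture viewer there is one more tool, called after ">>>" as a command line: name --pt "numbers of a row" for each row, then --argument value for the rest. jog_arm: Moves the arm, as the interface text tells. Its arguments: {"type":"object","properties":{"motion":{"type":"array"}},"required":["motion"]}

```bash
mkdir -p pics; cat > h.py <<'E'
from cell import env
import numpy as np, cv2
def pix2world(c,u,v,z=None):
    K=c["camera_matrix"];T=np.linalg.inv(c["world_to_cam"])
    d=np.array([(u-K[0,2])/K[0,0],(v-K[1,2])/K[1,1]]);s=d.copy()
    for _ in range(20): s=d/(1+c["k1"]*(s@s))
    if z is None:
        D=c["z_map"][int(round(v)),int(round(u))]; return (T@[s[0]*D,-s[1]*D,-D,1])[:3]
    r=T[:3,:3]@[s[0],-s[1],-1]; o=T[:3,3]
    return o+r*(z-o[2])/r[2]
E
python3 - <<'E'
from h import *
for n in ("scene","top"):
    c=env.read_camera(n); cv2.imwrite(f"pics/{n}0.png",c["color"][:,:,::-1])
    print(n,np.linalg.inv(c["world_to_cam"])[:3,3].round())
    for t in ["loader","gate","rail","blade_tip","rack","deck_jar","cap_cup","wash_bottle","reagent","beaker","tip_box","spare_rack"]:
        r=env.recognise(n,t)
        if r:
            u,v=r[0]["location"]; print(t,round(r[0]["score"],2),round(u),round(v),pix2world(c,u,v).round())
print(env.state())
E
```

```text
scene [1036.  277.  985.]
loader 0.57 428 309 [658. 259. 271.]
gate 0.95 332 252 [553.   4.  21.]
rail 0.74 332 254 [556.   6.  17.]
blade_tip 0.97 331 250 [567.  10.  52.]
rack 0.87 313 262 [625.   2.  68.]
deck_jar 0.68 327 308 [687.  92.  62.]
cap_cup 0.63 274 277 [691. -58.  11.]
wash_bottle 0.71 200 233 [ 757. -221.  108.]
reagent 0.92 328 357 [784. 167. 115.]
beaker 0.63 182 195 [ 688. -377.   40.]
tip_box 0.97 230 132 [ 468. -425.   67.]
spare_rack 0.86 190 158 [ 594. -450.   44.]
top [ 487. -158.  978.]
loader 0.69 105 194 [594. 186.  90.]
rail 0.88 205 214 [564.  -5.   7.]
blade_tip 0.83 202 209 [574.   2.  20.]
rack 0.68 207 192 [608. -14.  50.]
deck_jar 0.67 164 159 [674.  78.  64.]
cap_cup 0.77 226 155 [697. -47.  14.]
wash_bottle 0.84 315 130 [ 730. -234.  118.]
reagent 0.92 128 116 [753. 145. 100.]
beaker 0.81 367 152 [ 716. -363.    1.]
tip_box 0.93 409 272 [ 450. -439.   62.]
spare_rack 0.71 412 207 [ 586. -444.   66.]
{'t': 1.3, 'joints': array([-1.30457628e+00,  4.90950389e-01,  1.55886465e+00, -2.22479665e-05,
        1.09168876e+00, -1.05617499e-01]), 'qvel': array([ 0.00033575,  0.00070564,  0.00035484, -0.00051096, -0.00088752,
       -0.00017082]), 'tau': array([ 1.24758026e-03, -6.12469554e+01, -2.58425331e+01,  6.94104354e-02,
        4.46001661e-02,  9.92712899e-06]), 'eef_pos': array([ 227.09577726, -582.31614565,  292.24181603]), 'tcp_rot': array([3.14150637e+00, 2.90012022e-05, 3.71847804e-01]), 'ft_force': array([ 0.88925595, -0.28233632,  0.30405326]), 'moment': array([-0.01453058, -0.00674344, -0.02938876]), 'grip_force': 0.0, 'opening': 1.003662605152136}
```

View pics/top0.png

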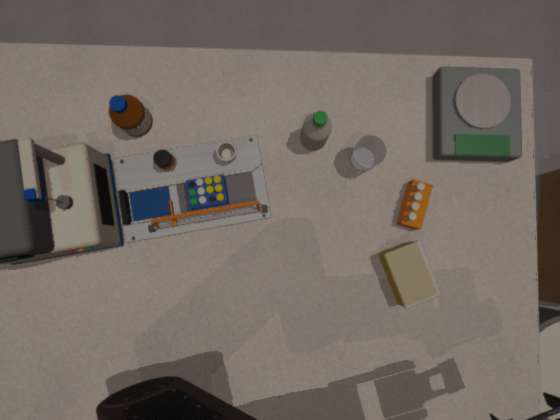

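View pics/scene0.png

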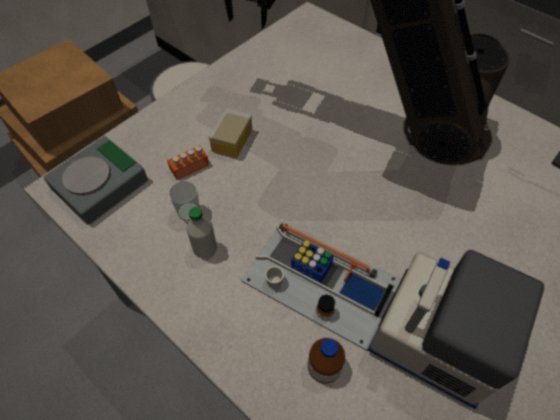

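The top view shows the lane running left (world +y) with the rail at rows 203–222 on the robot's side. The rack is at (207,192), the blade at (173,212), the end stop at (125,207), and the jar and cup are on the far deck. I'll zoom in to get the loader pose.

```bash
python3 - <<'E'
from h import *
c=env.read_camera("top"); im=c["color"][125:255,105:285,::-1]
cv2.imwrite("pics/crop.png",cv2.resize(im,None,fx=4.4,fy=4.4,interpolation=cv2.INTER_CUBIC))
E
```

```text
(no output)
```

View pics/crop.png

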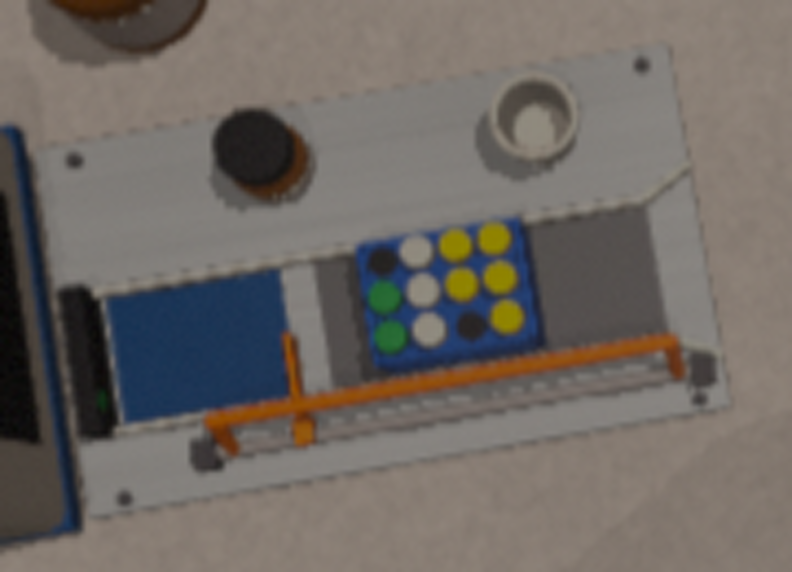

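The crop shows the rail from (212,420) to (673,342) and the blade tip at (287,335). The deck's outer corners are at (667,45) and (727,407), and the rack's top spans (358,240) to (543,345).

```bash
python3 - <<'E'
from h import *
from scipy.optimize import least_squares
c=env.read_camera("top")
P=lambda u,v,z: pix2world(c,105+(u+.5)/4.4-.5,125+(v+.5)/4.4-.5,z)
obs=[((36,42),P(210,421,53)),((-186,42),P(677,341,53)),((0,2),P(287,333,28))]
# points with only y known (deck edges z 8)
yo=[(-115,P(667,45,8)),(75,P(727,407,8)),(-115,P(40,148,8)),(75,P(92,516,8))]
xo=[(92,P(98,290,38)),(92,P(113,435,38))]
def loc(p,w): 
    d=w[:2]-p[:2];cs,sn=np.cos(p[2]),np.sin(p[2]);return np.array([cs*d[0]+sn*d[1],-sn*d[0]+cs*d[1]])
def f(p): return np.r_[[loc(p,w)-l for l,w in obs][0],np.ravel([loc(p,w)-l for l,w in obs[1:]]),[loc(p,w)[1]-y for y,w in yo],[loc(p,w)[0]-x for x,w in xo]]
r=least_squares(f,[560,40,1.5]);p=r.x;print(p,f(p).round(1)); np.save("p.npy",p)
for u,v in [(358,240),(520,217),(543,345),(378,370)]: print("rack top corner",loc(p,P(u,v,45)).round(1))
for n,u,v,z in [("jar",253,146,55),("cup",533,117,40),("wall",285,265,20),("houstop",8,127,150)]: print(n,loc(p,P(u,v,z)).round(1))
for n,u,v in [("reagent",128,116),("bottle",315,130)]: print(n,loc(p,pix2world(c,u,v,130)))
E
```

```text
[594.14719022  67.49319659   1.76347602] [ 3.4  0.2  0.4 -0.5  2.5  0.8  1.1 -1.7  1.2 -1.  -4.5 -1.7]
rack top corner [-41.6 -33.7]
rack top corner [-120.5  -31.8]
rack top corner [-121.5   31.7]
rack top corner [-41.5  30.4]
jar [ -0.6 -85.2]
cup [-134.1  -80.6]
wall [  0.2 -32.2]
houstop [ 81.3 -86.8]
reagent [  36.61627577 -159.26012659]
bottle [-319.64099278  -71.53888267]
```

>>> jog_arm --pt "0 0 -10 0 0 0 35" --pt "0 0 -10 0 0 0 35" --pt "0 0 -10 0 0 0 35" --pt "0 0 -10 0 0 0 35" --pt "0 0 -10 0 0 0 35" --pt "0 0 -10 0 0 0 35" --pt "0 0 -10 0 0 0 35" --pt "0 0 -10 0 0 0 35" --pt "0 0 -10 0 0 0 35" --pt "0 0 -9.7 0 0 0 35"

```text
t: 2.65
eef_pos: [227.1, -582.3, 292.3]
tcp_rot: [-3.142, 0.0, 2.118]
ft_force: [0.1, -0.0, -0.1]
opening: 0.369
grip_force: 0.0
```

```bash
cat > g.py <<'E'
from h import *
p=np.load("p.npy")
def where(): 
    s=env.state();d=s["eef_pos"][:2]-p[:2];c,n=np.cos(p[2]),np.sin(p[2])
    return s,np.array([c*d[0]+n*d[1],-n*d[0]+c*d[1],s["eef_pos"][2]])
def to(x,y,z):
    s,l=where();w=s["tcp_rot"][2];c,n=np.cos(w),np.sin(w)
    C,S=np.cos(p[2]),np.sin(p[2]);dl=np.array([x,y,z])-l
    d=[C*dl[0]-S*dl[1],S*dl[0]+C*dl[1]]
    print("at",l.round(1),"yaw err",(np.degrees(w-p[2])-20).round(2),"shift",np.round([c*d[0]+n*d[1],n*d[0]-c*d[1],-dl[2]],1),"F",s["ft_force"].round(1),s["opening"],s["t"])
E
python3 -c "
from g import *
to(-157,-2,200)"
```

```text
at [-567.5  484.7  292.3] yaw err 0.29 shift [216.3 598.8  92.3] F [ 0.1 -0.  -0.1] 0.3694459688011267 2.65
```

>>> jog_arm --pt "0 0 0.3 10 28 0 35" --pt "0 0 0 20 55 0 35" --pt "0 0 0 20 56 0 35" --pt "0 0 0 20 56 0 35" --pt "0 0 0 20 56 0 35" --pt "0 0 0 20 56 0 35" --pt "0 0 0 20 56 0 35" --pt "0 0 0 20 56 0 35" --pt "0 0 0 20 56 0 35" --pt "0 0 0 20 56 20 35"

```text
t: 3.9
eef_pos: [587.9, -146.3, 273.4]
tcp_rot: [3.14, 0.003, 2.107]
ft_force: [0.8, -1.1, 0.1]
opening: 0.367
grip_force: 0.0
```

```bash
python3 -c "
from g import *
to(-157,-2,200)"
```

```text
at [-208.7   47.1  273.4] yaw err -0.33 shift [32.2 63.6 73.4] F [ 0.8 -1.1  0.1] 0.3672074299993181 3.9
```

>>> jog_arm --pt "0 0 0 13 33 12 35" --pt "0 0 0 9 24 30 35" --pt "0 0 0 4 10 30 35" --pt "0 0 0 0 0 0 35" --pt "0 0 0 0 0 0 35"

```text
t: 4.53
eef_pos: [630.8, -91.8, 201.4]
tcp_rot: [3.141, 0.001, 2.106]
ft_force: [0.6, -0.3, -0.2]
opening: 0.368
grip_force: 0.0
```

```bash
python3 - <<'E'
from g import *
to(-157,-2,105)
for n in("top","scene"):
    c=env.read_camera(n)
    im=c["color"][125:255,105:285,::-1] if n=="top" else c["color"][180:340,220:420,::-1]
    cv2.imwrite(f"pics/{n}1.png",cv2.resize(im,None,fx=3,fy=3,interpolation=cv2.INTER_CUBIC))
a,b=cv2.imread("pics/top1.png"),cv2.imread("pics/scene1.png")
a=cv2.copyMakeBorder(a,0,480-a.shape[0],0,0,cv2.BORDER_CONSTANT)
m=np.hstack([a,b]);cv2.imwrite("pics/m1.png",cv2.resize(m,(800,int(480*800/m.shape[1]))))
E
```

```text
at [-163.4   -5.5  201.4] yaw err -0.35 shift [ 7.2 -1.2 96.4] F [ 0.6 -0.3 -0.2] 0.36753184032416913 4.525
```

View pics/m1.png

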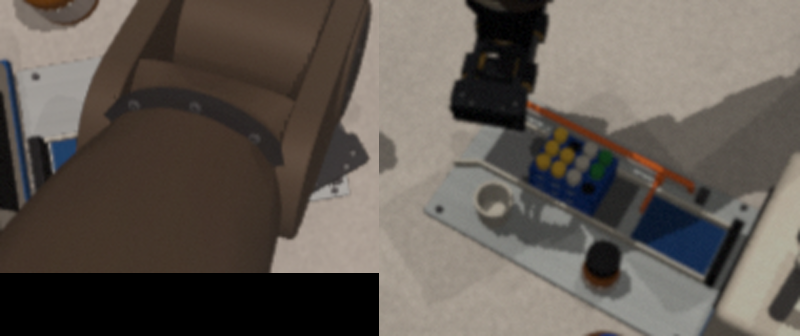

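The arm hides the lane in the top view. The scene view shows the gripper above the lane's outer end behind the rack, with the rail clear. Next I'll correct the offset and go down.

>>> jog_arm --pt "0 0 -0.35 7 -1 10 35" --pt "0 0 0 0 0 25 35" --pt "0 0 0 0 0 20 35" --pt "0 0 0 0 0 0 35" --pt "0 0 0 0 0 0 35"

```text
t: 5.25
eef_pos: [626.4, -85.8, 146.0]
tcp_rot: [3.141, 0.001, 2.113]
ft_force: [0.4, -0.2, 1.2]
opening: 0.365
grip_force: 0.0
```

```bash
python3 - <<'E'
from g import *
to(-157,-2,105)
c=env.read_camera("scene")
cv2.imwrite("pics/s2.png",cv2.resize(c["color"][180:300,230:390,::-1],None,fx=5,fy=5,interpolation=cv2.INTER_CUBIC))
E
```

```text
at [-156.7   -2.3  146. ] yaw err 0.01 shift [-0.2 -0.4 41. ] F [ 0.4 -0.2  1.2] 0.36530773998165733 5.25
```

View pics/s2.png

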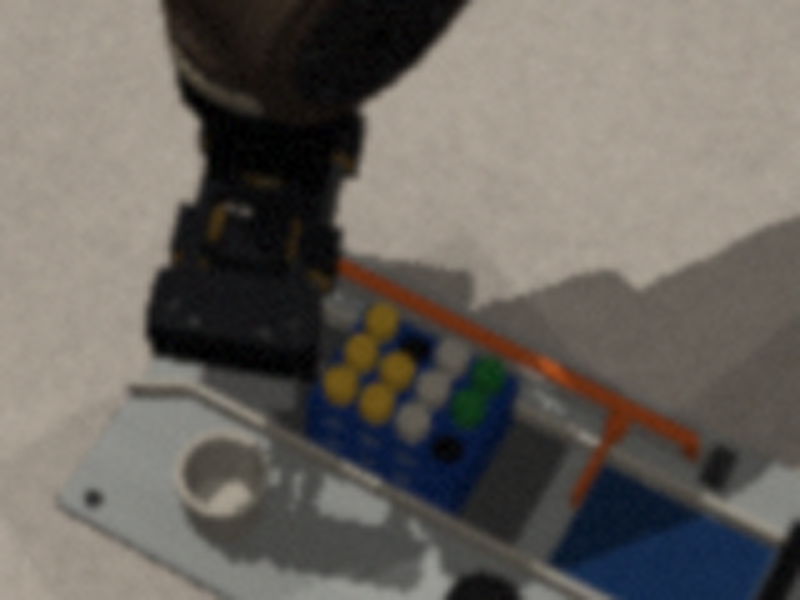

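The body hides the fingers, but it stands over the empty lane behind the rack, whose rear is at about (320,400), clear of the cup. I'll go down and watch the force.

>>> jog_arm --pt "0 0 0 0 0 10 35" --pt "0 0 0 0 0 10 35" --pt "0 0 0 0 0 10 35" --pt "0 0 0 0 0 10 35" --pt "0 0 0 0 0 0 35" --pt "0 0 0 0 0 0 35"

```text
t: 6.05
eef_pos: [626.4, -85.9, 105.4]
tcp_rot: [3.142, 0.0, 2.113]
ft_force: [-0.5, 0.0, 0.8]
opening: 0.367
grip_force: 0.0
```

```bash
python3 -c "
from g import *
to(-157,12,105)"
```

```text
at [-156.7   -2.3  105.4] yaw err 0.01 shift [  4.6 -13.5   0.4] F [-0.5  0.   0.8] 0.36707566579255124 6.05
```

>>> jog_arm --pt "0 0 0 0.8 -2.2 0 40" --pt "0 0 0 0.8 -2.2 0 45" --pt "0 0 0 0.8 -2.2 0 50" --pt "0 0 0 0.8 -2.2 0 55" --pt "0 0 0 0.8 -2.2 0 60" --pt "0 0 0 0.8 -2.2 0 65" --pt "0 0 0 0 0 0 65" --pt "0 0 0 0 0 0 65"

```text
t: 7.05
eef_pos: [612.4, -88.5, 105.2]
tcp_rot: [-3.141, -0.0, 2.113]
ft_force: [1.5, 1.6, 0.6]
opening: 0.682
grip_force: 0.8
```

```bash
python3 - <<'E'
from g import *
to(-157,32,105)
E
```

```text
at [-156.6   12.   105.2] yaw err 0.01 shift [  6.5 -19.    0.2] F [1.5 1.6 0.6] 0.6822836595923627 7.05
```

>>> jog_arm --pt "0 0 0 1.4 -3.8 0 65" --pt "0 0 0 1.4 -3.8 0 65" --pt "0 0 0 1.4 -3.8 0 65" --pt "0 0 0 1.4 -3.8 0 65" --pt "0 0 0 1.0 -3.5 0 65" --pt "0 0 0 0 0 0 65" --pt "0 0 0 0 0 0 65"

```text
t: 7.92
eef_pos: [593.0, -92.3, 105.5]
tcp_rot: [3.141, -0.0, 2.113]
ft_force: [3.1, 3.4, -0.8]
opening: 0.684
grip_force: 3.1
```

```bash
python3 - <<'E'
from g import *
to(-157,32,105)
c=env.read_camera("scene")
cv2.imwrite("pics/s3.png",cv2.resize(c["color"][180:300,230:390,::-1],None,fx=5,fy=5,interpolation=cv2.INTER_CUBIC))
E
```

```text
at [-156.6   31.7  105.5] yaw err 0.0 shift [-0.3 -0.4  0.5] F [ 3.1  3.4 -0.8] 0.6839715245225012 7.925
```

View pics/s3.png

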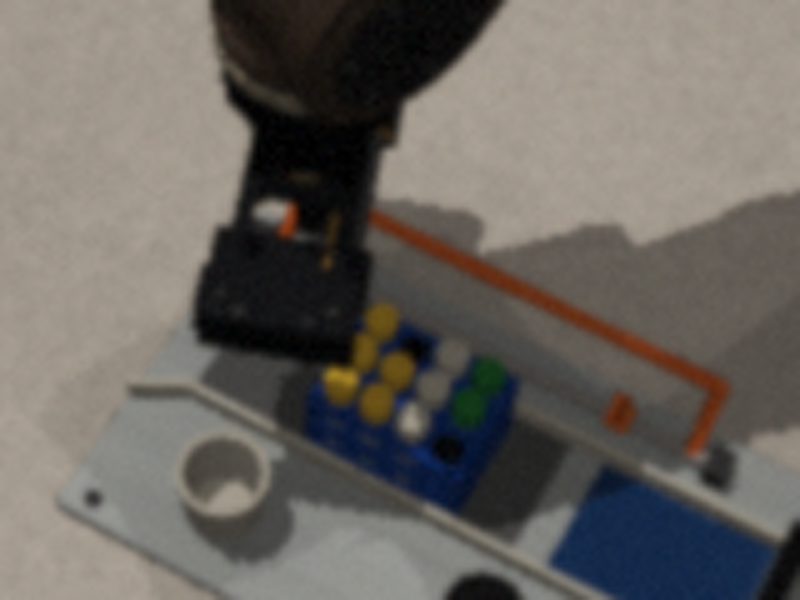

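The gate is up: the rail runs (370,215) to (725,385), and the blade is foreshortened at (620,412). I'll estimate its angle from rail points.

```bash
python3 - <<'E'
from g import *
c=env.read_camera("scene")
C,S=np.cos(p[2]),np.sin(p[2])
for u,v in [(715,383),(600,325),(480,268)]:
  for th in (1.0,1.1,1.2,1.3):
    a=th-.339; z=16+36*np.cos(a)+2
    w=pix2world(c,230+(u+.5)/5-.5,180+(v+.5)/5-.5,z);d=w[:2]-p[:2]
    print(th,"pred y",(54+36*np.sin(a)).round(1),"obs",np.round([C*d[0]+S*d[1],-S*d[0]+C*d[1]],1))
E
```

```text
1.0 pred y 76.1 obs [36.4 76.1]
1.1 pred y 78.8 obs [36.2 77.5]
1.2 pred y 81.3 obs [35.9 79. ]
1.3 pred y 83.5 obs [35.7 80.7]
1.0 pred y 76.1 obs [-23.   76.8]
1.1 pred y 78.8 obs [-23.4  78.1]
1.2 pred y 81.3 obs [-23.8  79.7]
1.3 pred y 83.5 obs [-24.2  81.3]
1.0 pred y 76.1 obs [-86.   75.7]
1.1 pred y 78.8 obs [-86.5  77.1]
1.2 pred y 81.3 obs [-87.1  78.6]
1.3 pred y 83.5 obs [-87.7  80.3]
```

About 1.0–1.05 rad. I'll push 4 mm further and check the force.

>>> jog_arm --pt "0 0 0 0.7 -1.9 0 65" --pt "0 0 0 0.7 -1.9 0 65" --pt "0 0 0 0 0 0 65" --pt "0 0 0 0 0 0 65"

```text
t: 8.52
eef_pos: [589.3, -92.7, 105.2]
tcp_rot: [3.14, -0.0, 2.112]
ft_force: [6.4, 6.3, -5.2]
opening: 0.681
grip_force: 5.9
```

```bash
python3 - <<'E'
from g import *
to(-12,36,105)
c=env.read_camera("scene")
C,S=np.cos(p[2]),np.sin(p[2])
hsv=cv2.cvtColor(c["color"],cv2.COLOR_RGB2HSV)
m=((hsv[...,0]<12)&(hsv[...,1]>150)&(hsv[...,2]>70))
pr=env.recognise("scene","rail")[:2];print(pr)
for col in (320,330,340,350,360):
  r=np.nonzero(m[200:262,col])[0]+200
  if len(r)==0: print(col,"none");continue
  r=r[r<r[0]+5].mean()
  o=[]
  for th in (1.1,1.2,1.3):
    a=th-.339;w=pix2world(c,col,r,17.5+36*np.cos(a));d=w[:2]-p[:2]
    o.append(round(-S*d[0]+C*d[1]-54-36*np.sin(a),1))
  print(col,r,"obs-pred at 1.1,1.2,1.3:",o)
E
```

```text
at [-156.3   35.4  105.2] yaw err -0.02 shift [135.8  48.7   0.2] F [ 6.4  6.3 -5.2] 0.6805327457390264 8.525
[{'location': [351.9, 248.3], 'score': 0.61}]
320 230.0 obs-pred at 1.1,1.2,1.3: [np.float64(-0.4), np.float64(-1.3), np.float64(-1.9)]
330 235.0 obs-pred at 1.1,1.2,1.3: [np.float64(-0.6), np.float64(-1.5), np.float64(-2.0)]
340 240.0 obs-pred at 1.1,1.2,1.3: [np.float64(-0.7), np.float64(-1.7), np.float64(-2.2)]
350 245.0 obs-pred at 1.1,1.2,1.3: [np.float64(-0.9), np.float64(-1.9), np.float64(-2.4)]
360 250.0 obs-pred at 1.1,1.2,1.3: [np.float64(-1.1), np.float64(-2.0), np.float64(-2.6)]
```

>>> jog_arm --pt "0 0 0 2.8 1.0 0 65" --pt "0 0 0 2.8 1.0 0 65" --pt "0 0 0 2.8 1.0 0 65" --pt "0 0 0 0 0 0 65"

```text
t: 9.12
eef_pos: [587.2, -84.4, 105.4]
tcp_rot: [-3.142, -0.0, 2.113]
ft_force: [3.5, 0.2, 0.7]
opening: 0.684
grip_force: 1.5
```

```bash
cat > r.py <<'E'
from g import *
import sys
to(-12,float(sys.argv[1]),105)
C,S=np.cos(p[2]),np.sin(p[2]);F=env.state()["ft_force"];print("F loader",(C*F[0]+S*F[1]).round(1),(-S*F[0]+C*F[1]).round(1))
c=env.read_camera("scene")
hsv=cv2.cvtColor(c["color"],cv2.COLOR_RGB2HSV)
m=((hsv[...,0]<12)&(hsv[...,1]>150)&(hsv[...,2]>70))
for col in (330,345,360):
  r=np.nonzero(m[200:262,col])[0]+200
  if len(r)==0: print(col,"none");continue
  r=r[r<r[0]+5].mean(); o=[]
  for th in (1.1,1.2,1.3):
    a=th-.339;w=pix2world(c,col,r,17.5+36*np.cos(a));d=w[:2]-p[:2]
    o.append(round(float(-S*d[0]+C*d[1]-54-36*np.sin(a)),1))
  print(col,r,"obs-pred",o)
u,v=env.recognise("scene","rack")[0]["location"];print("rack",u,v)
cv2.imwrite("pics/last.png",cv2.resize(c["color"][180:300,230:390,::-1],None,fx=5,fy=5,interpolation=cv2.INTER_CUBIC))
E
python3 r.py 36
```

```text
at [-147.7   35.9  105.4] yaw err 0.01 shift [127.6  46.3   0.4] F [3.5 0.2 0.7] 0.6843502950836421 9.125
F loader -0.5 -3.5
330 235.0 obs-pred [-0.6, -1.5, -2.0]
345 242.0 obs-pred [0.4, -0.5, -1.1]
360 250.0 obs-pred [-1.1, -2.0, -2.6]
rack 428.3 311.6
```

```bash
python3 - <<'E'
from g import *
c=env.read_camera("scene");C,S=np.cos(p[2]),np.sin(p[2])
for f,zz in (("pics/scene0.png",51.5),):
  hsv=cv2.cvtColor(cv2.imread(f),cv2.COLOR_BGR2HSV)
  m=((hsv[...,0]<12)&(hsv[...,1]>150)&(hsv[...,2]>70))
  for col in (320,330,340,350,360):
    r=np.nonzero(m[225:290,col])[0]+225;print(r[:7]);r=r[r<r[0]+5].mean()
    d=(pix2world(c,col,r,zz)-np.r_[p[:2],0])[:2];print(col,r,(-S*d[0]+C*d[1]-42).round(1))
E
```

```text
[243 244 245]
320 244.0 -2.2
[248 249 250]
330 249.0 -2.1
[253 254 255]
340 254.0 -2.1
[258 259 260 268 269 270 271]
350 259.0 -2.0
[263 264 265]
360 264.0 -2.0
```

With the scene camera's −2.1 mm bias taken out, the gate is at about 1.2 rad, held with 3.5 N. I'll start pushing along the lane.

>>> jog_arm --pt "0 0 0 2.8 1.0 0 65" --pt "0 0 0 2.8 1.0 0 65" --pt "0 0 0 3.8 1.4 0 65" --pt "0 0 0 4.7 1.7 0 65" --pt "0 0 0 4.7 1.7 0 65" --pt "0 0 0 4.7 1.7 0 65" --pt "0 0 0 4.7 1.7 0 65" --pt "0 0 0 4.7 1.7 0 65" --pt "0 0 0 4.7 1.7 0 65" --pt "0 0 0 2.0 0.7 0 65"

```text
t: 10.52
eef_pos: [579.1, -42.9, 105.3]
tcp_rot: [-3.142, 0.0, 2.113]
ft_force: [3.4, -3.1, 0.8]
opening: 0.685
grip_force: 2.2
```

```bash
python3 r.py 36
```

```text
at [-105.5   35.9  105.3] yaw err 0.03 shift [87.9 32.   0.3] F [ 3.4 -3.1  0.8] 0.684572213992225 10.525
F loader -3.7 -2.7
330 235.0 obs-pred [-0.6, -1.5, -2.0]
345 242.0 obs-pred [0.4, -0.5, -1.1]
360 250.0 obs-pred [-1.1, -2.0, -2.6]Traceback (most recent call last):
  File "r.py", line 16, in <module>
    u,v=env.recognise("scene","rack")[0]["location"];print("rack",u,v)
        ~~~~~~~~~~~~~~~~~~~~~~~~~~~~~^^^
IndexError: list index out of range
```

View pics/last.png

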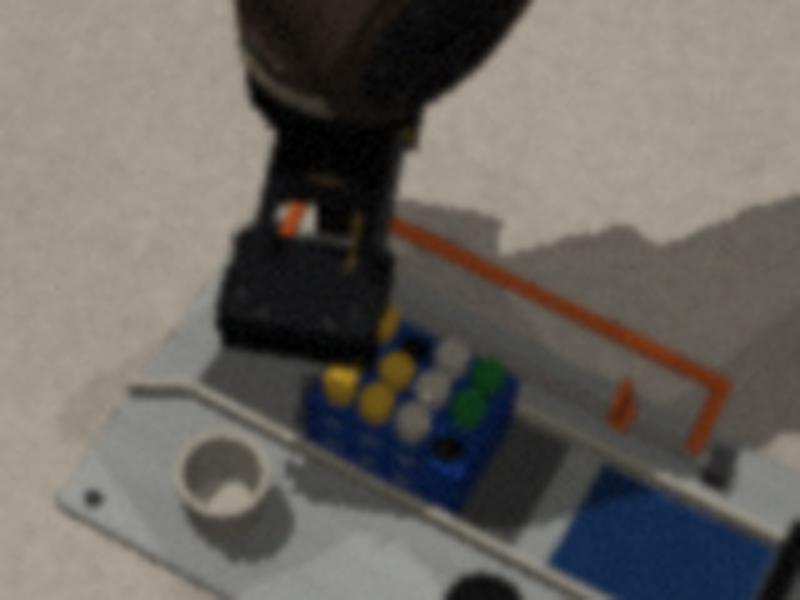

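That picture is from before the push, since the script failed before saving. It shows the gate well up and the blade almost upright at (622,405). The forces since then say the rack is being pushed (3.7 N) and the gate is still held (2.7 N). I'll keep going.

>>> jog_arm --pt "0 0 0 2.8 1.0 0 65" --pt "0 0 0 4.7 1.7 0 65" --pt "0 0 0 4.7 1.7 0 65" --pt "0 0 0 4.7 1.7 0 65" --pt "0 0 0 4.7 1.7 0 65" --pt "0 0 0 4.7 1.7 0 65" --pt "0 0 0 4.7 1.7 0 65" --pt "0 0 0 4.7 1.7 0 65" --pt "0 0 0 4.7 1.7 0 65" --pt "0 0 0 2.0 0.7 0 65"

```text
t: 11.88
eef_pos: [570.3, 1.3, 105.3]
tcp_rot: [-3.141, 0.0, 2.113]
ft_force: [3.2, -3.3, 0.8]
opening: 0.681
grip_force: 2.2
```

```bash
sed -i 's/^u,v=.*$//' r.py; python3 r.py 36
```

```text
at [-60.4  36.1 105.3] yaw err 0.03 shift [45.5 16.7  0.3] F [ 3.2 -3.3  0.8] 0.6807962544987098 11.875
F loader -3.8 -2.5
330 none
345 242.0 obs-pred [0.4, -0.5, -1.1]
360 250.0 obs-pred [-1.1, -2.0, -2.6]
```

View pics/last.png

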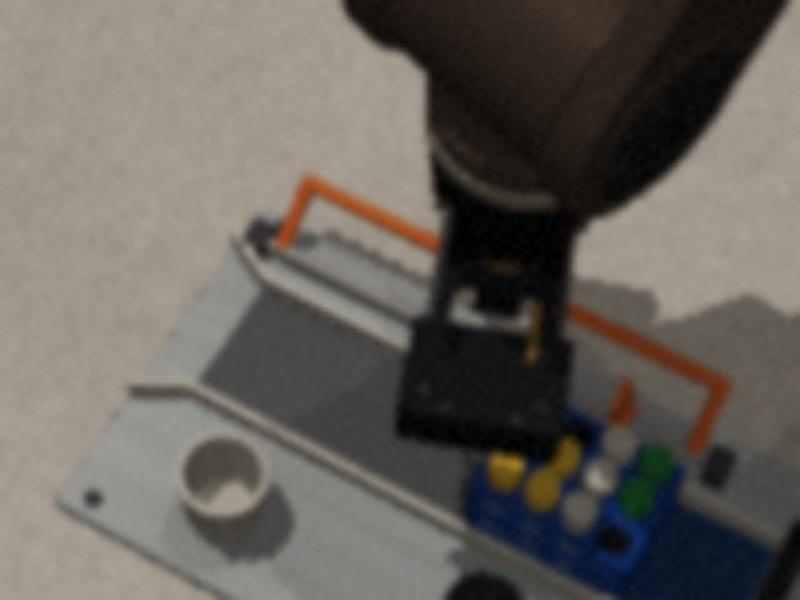

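The rack is passing the gate, with the blade upright at (622,400) beside it. I'll go on towards home.

>>> jog_arm --pt "0 0 0 2.8 1.0 0 65" --pt "0 0 0 4.7 1.7 0 65" --pt "0 0 0 4.7 1.7 0 65" --pt "0 0 0 4.7 1.7 0 65" --pt "0 0 0 4.7 1.7 0 65" --pt "0 0 0 4.7 1.7 0 65" --pt "0 0 0 4.7 1.7 0 65" --pt "0 0 0 4.7 1.7 0 65" --pt "0 0 0 2.8 1.0 0 65" --pt "0 0 0 0 0 0 65"

```text
t: 13.18
eef_pos: [562.3, 41.6, 105.3]
tcp_rot: [-3.142, -0.0, 2.113]
ft_force: [2.5, 1.8, 1.5]
opening: 0.683
grip_force: 1.7
```

```bash
python3 r.py 36
```

```text
at [-19.4  36.2 105.3] yaw err 0.01 shift [6.8 2.7 0.3] F [2.5 1.8 1.5] 0.6830434718961982 13.175
F loader 1.3 -2.9
330 235.0 obs-pred [-0.6, -1.5, -2.0]
345 none
360 none
```

>>> jog_arm --pt "0 0 0 1.4 0.5 0 65" --pt "0 0 0 1.4 0.5 0 65" --pt "0 0 0 1.4 0.5 0 65" --pt "0 0 0 1.0 0.35 0 65"

```text
t: 13.72
eef_pos: [561.3, 46.5, 105.3]
tcp_rot: [3.142, 0.0, 2.113]
ft_force: [4.0, -2.8, 1.1]
opening: 0.684
grip_force: 2.3
```

```bash
python3 r.py 36|head -3
```

```text
at [-14.3  36.2 105.3] yaw err 0.01 shift [2.1 1.  0.3] F [ 4.  -2.8  1.1] 0.6836707196630699 13.725
F loader -3.5 -3.4
330 235.0 obs-pred [-0.6, -1.5, -2.0]
```

>>> jog_arm --pt "0 0 0 0.9 0.35 0 65" --pt "0 0 0 0.9 0.35 0 65" --pt "0 0 0 0.9 0.35 0 65"

```text
t: 14.15
eef_pos: [560.8, 49.5, 105.3]
tcp_rot: [-3.142, 0.0, 2.113]
ft_force: [3.4, -2.8, 0.6]
opening: 0.683
grip_force: 2.2
```

>>> jog_arm --pt "0 0 0 0.9 0.35 0 65" --pt "0 0 0 0.9 0.35 0 65"

```text
t: 14.4
eef_pos: [560.5, 51.4, 105.3]
tcp_rot: [-3.142, 0.0, 2.113]
ft_force: [4.0, -5.7, 0.9]
opening: 0.679
grip_force: 3.1
```

```bash
python3 r.py 36|head -2
```

```text
at [ -9.4  36.1 105.3] yaw err 0.01 shift [-2.5 -0.8  0.3] F [ 4.  -5.7  0.9] 0.6794719109132685 14.4
F loader -6.3 -2.8
```

View pics/last.png

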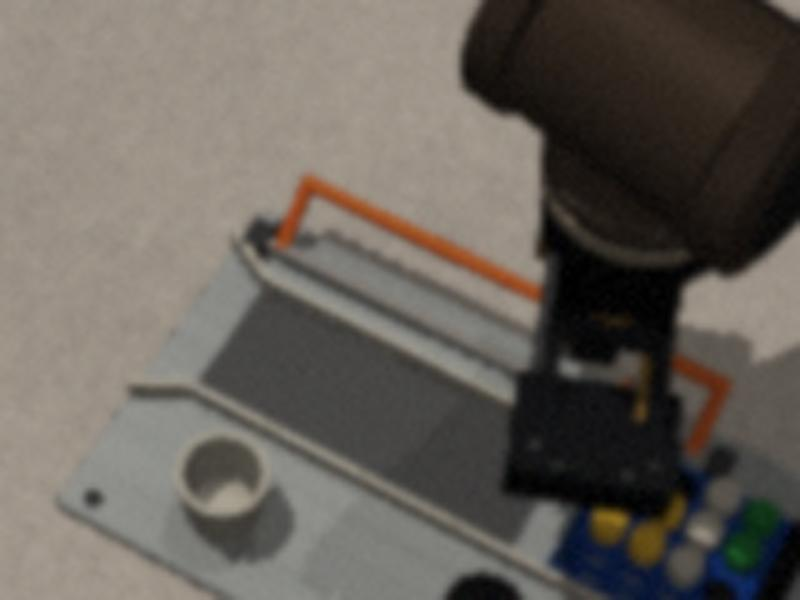

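Force is rising (6.3 N), and the rack's green end at about (785,560) is near the black stop. Two more small steps to seat it.

>>> jog_arm --pt "0 0 0 0.9 0.35 0 65"

```text
t: 14.58
eef_pos: [560.8, 52.0, 105.5]
tcp_rot: [3.141, 0.001, 2.112]
ft_force: [6.2, -8.9, 3.3]
opening: 0.681
grip_force: 5.3
```

>>> jog_arm --pt "0 0 0 0.6 0.2 0 65"

```text
t: 14.7
eef_pos: [561.1, 52.4, 105.7]
tcp_rot: [3.14, 0.002, 2.112]
ft_force: [6.8, -11.1, 1.9]
opening: 0.684
grip_force: 6.4
```

It's home: the force jumped to about 11 N and the tool stopped advancing. I'll back off along the lane still holding the gate, then let it shut in a controlled way.

>>> jog_arm --pt "0 0 0 -2.0 -0.7 0 65" --pt "0 0 0 -4.7 -1.7 0 65" --pt "0 0 0 -8 -2.9 0 65" --pt "0 0 0 -8 -2.9 0 65" --pt "0 0 0 -8 -2.9 0 65" --pt "0 0 0 -8 -2.9 0 65" --pt "0 0 0 -8 -2.9 0 65" --pt "0 0 0 -8 -2.9 0 65" --pt "0 0 0 -4 -1.4 0 65" --pt "0 0 0 0 0 0 65"

```text
t: 15.95
eef_pos: [572.5, -9.0, 105.4]
tcp_rot: [3.142, 0.001, 2.113]
ft_force: [3.5, -2.5, -0.3]
opening: 0.681
grip_force: 1.7
```

```bash
python3 r.py 36
python3 - <<'E'
from g import *
c=env.read_camera("scene")
cv2.imwrite("pics/s9.png",cv2.resize(c["color"][200:320,300:460,::-1],None,fx=5,fy=5,interpolation=cv2.INTER_CUBIC))
E
```

```text
at [-70.9  35.8 105.4] yaw err 0.02 shift [55.4 20.   0.4] F [ 3.5 -2.5 -0.3] 0.6810401214625582 15.95
F loader -3.1 -3.0
330 none
345 242.5 obs-pred [-0.8, -1.8, -2.3]
360 250.0 obs-pred [-1.1, -2.0, -2.6]
```

View pics/s9.png

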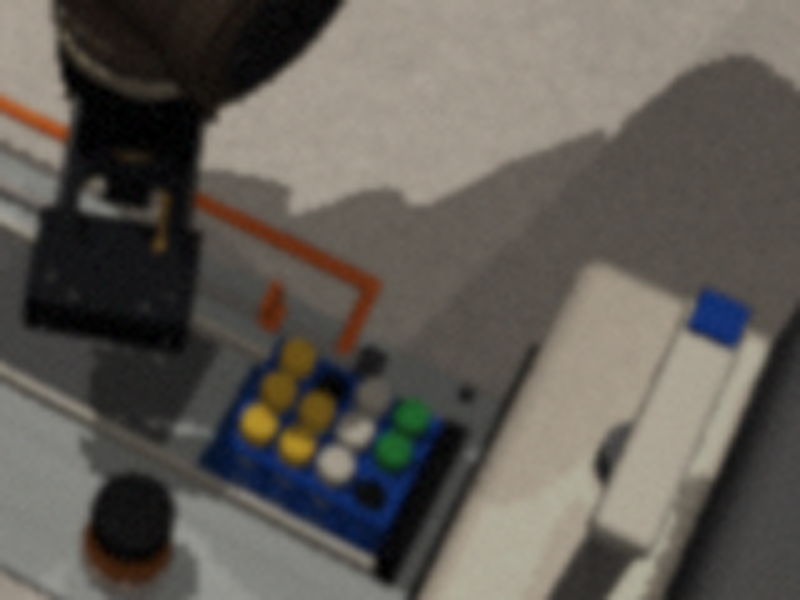

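The rack sits against the black stop at (420,500), and the finger is well clear of the blade at (272,305). Now I'll let the gate down.

>>> jog_arm --pt "0 0 0 -1.4 3.8 0 62" --pt "0 0 0 -1.4 3.8 0 59" --pt "0 0 0 -1.4 3.8 0 56" --pt "0 0 0 -1.4 3.8 0 53" --pt "0 0 0 -1.4 3.8 0 50" --pt "0 0 0 -1.4 3.8 0 47" --pt "0 0 0 -1.4 3.8 0 44" --pt "0 0 0 -1.4 3.8 0 40" --pt "0 0 0 -1.4 3.8 0 35" --pt "0 0 0 -0.7 1.9 0 35"

```text
t: 17.3
eef_pos: [610.3, -1.1, 105.3]
tcp_rot: [-3.142, 0.0, 2.113]
ft_force: [0.1, 0.5, 0.2]
opening: 0.371
grip_force: 0.0
```

```bash
python3 r.py -2|head -2
```

```text
at [-70.4  -2.7 105.3] yaw err 0.02 shift [55.1 19.3  0.3] F [0.1 0.5 0.2] 0.37111075153894707 17.3
F loader 0.5 -0.2
```

Free of contact. I'll lift out and move clear to check.

>>> jog_arm --pt "0 0 0 0 0 -10 35" --pt "0 0 0 0 0 -25 35" --pt "0 0 0 0 0 -40 35" --pt "0 0 0 0 0 -40 35" --pt "0 0 0 0 0 -40 35" --pt "0 0 0 -20 -40 -20 35" --pt "0 0 0 -20 -50 0 35" --pt "0 0 0 -20 -50 0 35" --pt "0 0 0 -20 -40 0 35" --pt "0 0 0 0 0 0 35"

```text
t: 18.6
eef_pos: [495.8, -164.4, 281.2]
tcp_rot: [3.141, 0.001, 2.109]
ft_force: [0.9, 0.7, -0.2]
opening: 0.369
grip_force: 0.0
```

```bash
python3 - <<'E'
from g import *
print(env.state()["eef_pos"],env.state()["ft_force"])
c=env.read_camera("scene")
cv2.imwrite("pics/s10.png",cv2.resize(c["color"][190:335,230:425,::-1],None,fx=4,fy=4,interpolation=cv2.INTER_CUBIC))
for t in ["rack","deck_jar","cap_cup","reagent","wash_bottle"]:
    r=env.recognise("scene",t); print(t,r[:1])
E
```

```text
[ 495.76981271 -164.3824598   281.18573742] [ 0.87993822  0.67667731 -0.1873628 ]
rack [{'location': [369.6, 290.3], 'score': 0.87}]
deck_jar [{'location': [326.7, 306.7], 'score': 0.55}]
cap_cup [{'location': [273.5, 278.8], 'score': 0.67}]
reagent [{'location': [328.4, 355.7], 'score': 0.66}]
wash_bottle [{'location': [200.0, 233.6], 'score': 0.65}]
```

View pics/s10.png

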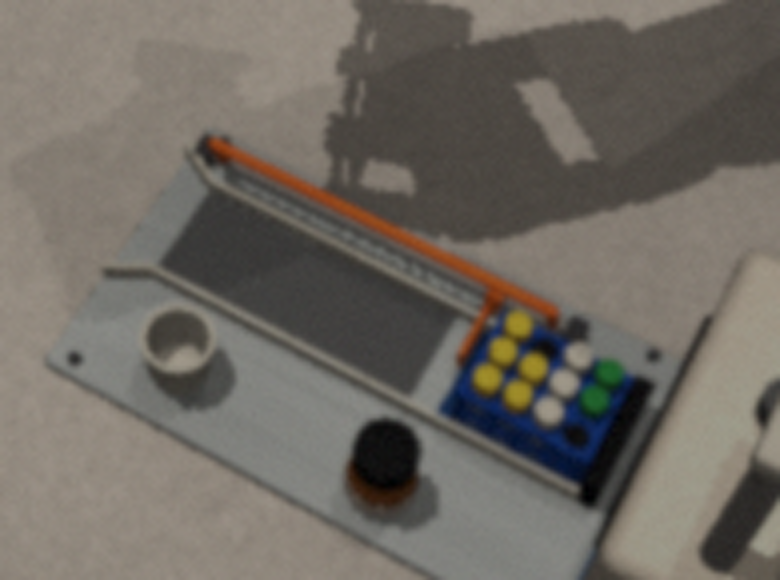

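The picture shows the rack against the stop at (615,440), the blade shut behind it with its tip at (462,358), and the jar and cup where they were.

```bash
python3 -c "
from cell import env
print(env.job_done())"
```

```text
the job is handed in; nothing more can be done
None
```

The job is handed in at about 19 s: the final picture shows the rack home against the end stop and the gate shut behind it, with the jar, cup, wash bottle and reagent where they stood (beaker, tip box and spare rack, which the arm passed high above, not re-checked); no verdict came back.

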